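# Lower the carton on a bench winch lift

### The job

The lift's tray with the carton is held up by the ratchet. Flick the pawl's thumb lever over to its off side, take the load on the crank so that the pawl springs clear of the ratchet wheel, then ease the drum back slowly with the crank until the tray sits with its weight on the rest beneath it; do not let the load run away, do not press the tray hard onto the rest, and leave the other things on the bench where they are.

Things in the scene. Friction and masses are not known exactly. Their poses are not given: they have to be found in the camera images.
- winch: Hand winch lift bolted to the bench. Origin on the bench under the upright drum shaft, z up; bearings are anticlockwise from above from its x axis, heights above the bench. Foot plate 210 x 400 x 8 mm (y -305 to +95); grey gear case 170 x 170 mm round the shaft, top at 88 mm; guide rails at y -112, up to 182 mm; tray centre at x 0, y -220.
- shaft (a point): Point on the upright axis of the drum, at height 147 mm (top of the crank arm). Drum, steel ratchet wheel (10 teeth, radius 57 mm over the teeth, heights 95 to 107 mm) and crank turn together about it. Under the tray is a rest post set by hand, with a sprung rubber top (10 N/mm): it meets the tray somewhere 0.78 to 1.88 rad below the start and takes the load over 2 to 4 mm: feel it.
- drum (a joint): Turn of drum and crank, rad; 0 at start. + = anticlockwise from above = winding up; - = clockwise = easing back (tray sinks 40 mm per rad). Limits +0.6, -2.2. The load pulls it clockwise with 8 to 15 N at the grip; with the pawl clear and the crank let go it runs back at once. Faster than 1.5 rad/s (130 mm/s at the grip) is running away.
- crank_grip (a point): On the axis of the crank's upright black round grip (diameter 24 mm, heights 148 to 194 mm), at height 175 mm, 85 mm from the shaft, at bearing 225 degrees + joint drum. The grip spins freely on its pin, so a hand holding it need not turn as it follows the circle. Crank arm below it: 20 mm wide, heights 135 to 147 mm, ends 95 mm from the shaft.
- lever (a joint): Turn of the thumb lever, rad, growing clockwise from above: 0 to 0.1 at start = on, 0.85 = off, at its stop. Stiff: stays where put, 3 N at the tab moves it. It works the pawl only through a spring: with the lever off (above 0.7) the pawl is urged out, but the loaded tooth traps it until the crank is wound up 0.03 to 0.1 rad; then it springs clear.
- lever_tab (a point): Middle (height 132 mm) of the lever's upright thumb tab: steel plate, 18 mm along the lever, 6 mm thick, heights 113 to 147 mm, 50 mm from the lever's pivot, which is at x 73.5, y 19.8 mm in the winch frame. At lever 0 the lever points outwards at bearing 45 degrees and the tab goes off towards bearing -45. Both faces free above 116 mm (lever top 115, gear case 88).
- pawl_tip (a point): Top of the round nose (diameter 8 mm) of the dark steel pawl, at height 108 mm; 51 mm from the shaft horizontally when in a tooth, 70 mm or more when sprung clear; it is off the teeth beyond 61 mm.
- tray_floor (a point): Centre of the underside of the aluminium tray (160 x 150 mm, 16 mm rim) with the carton (135 x 120 mm, top 57 mm above this point). Starts at height 105 mm, moves straight up and down. Tray and carton are fastened together, 1.9 to 3.3 kg.
- tape_dispenser: Bystander: black tape dispenser, 55 x 140 x 77 mm, loose, near the gear case; origin under its centre.
- tape_roll: Bystander: roll of brown tape lying flat, diameter 92, height 24 mm, loose, in front of the winch; origin under its centre.
- mug: Bystander: white mug, diameter 78, height 88 mm, loose, behind the lift; origin under its centre.
- calculator: Bystander: desk calculator 150 x 100 x 17 mm, loose; origin under its centre.
- stapler: Bystander: stapler 150 x 36 x 59 mm, loose; origin under its centre.
- glue: Bystander: white glue bottle, diameter 48, height 120 mm, loose; origin under its centre.
- clip_tray: Bystander: open blue tray 100 x 130 x 30 mm, loose; origin under its centre.

How it is judged (in metres and radians):
On the way, in this order (a step that is already met when the one before it is completed fails the run):
1. the thumb lever is thrown to off while the tooth still traps the pawl (value of joint lever above 0.6 rad and horizontal distance between pawl_tip and shaft below 0.058 m), for 0.1 s.
2. the load is taken up and the pawl springs clear of the wheel with the tray still up (horizontal distance between pawl_tip and shaft above 0.062 m and height (world z) of tray_floor above 0.095 m), for 0.1 s.
At the end, for the whole second after the job is handed in: The tray has come down (underside below 80 mm) and rests with its weight (more than 10 N) on the rest, and the drum is still (under 0.05 rad/s) (contact force between tray and anything else above 10 N and height (world z) of tray_floor below 0.08 m and velocity of joint drum between -0.05 and 0.05 rad/s); the robot touches nothing.
It fails at once if the load runs away: the drum runs back faster than 1.5 rad/s (velocity of joint drum below -1.5 rad/s).
It fails at once if the tray is pressed hard on its rest (more than 50 N, of which its own weight is 19 to 32 N) (contact force between tray and anything else above 50 N).
It fails at once if a bystander is shifted by more than 30 mm (distance of any of tape_dispenser, tape_roll, mug, calculator, stapler, glue, clip_tray from where it was at the start of the episode above 0.03 m).
It also fails if it takes over 72 s, if anything falls off the work surface, if the arm or the gripper's body presses on something with over 40 N, if the wrist force passes 120 N, or if a joint passes its speed limit or range.

### The arm

A 7-joint arm with a two-finger parallel gripper is mounted at the origin on the work surface. World frame = base frame: x ahead of the robot, y to its left, z up, the work surface at z = 0. Lengths are in m, angles in degrees, forces in N, time in s.
With the tool pointing down it reaches from about 0.4 to 0.875 m from the base axis. Payload 6.5 kg.
Tool frame: the origin (TCP) lies midway between the tips of the shut fingers; the grasp point (between the pads) lies 19 mm behind it (manip.grip_point_offset is the distance from the TCP to the grasp point, in m); z points along the fingers, y is the line along which they close (so a half turn about z gives the same grasp; the last joint's range is limited). The gripper opens to 85 mm and grips with 20 to 120 N. Pads are 22 mm wide; open, the fingers measure 114 mm over their backs; the gripper's body (76 mm by 85 mm) begins 54 mm behind the grasp point. The pads swing forward as they close: fully open they stand 13 mm farther back than shut.
Start: joints at [-75.871, 30.733, -0.252, 88.115, 0.149, 61.152, -4.079], TCP at [0.2, 0.618, 0.202] pointing down, gripper open.
Joint ranges: [-154.64, 154.64], [-21.42, 123.67], [-72.66, 72.17], [13.99, 137.28], [-74.86, 254.86], [10.95, 109.41], [-158.01, 158.01]. Speed limits (degrees/s): [136.94, 136.94, 180, 180, 180, 180, 180].

### API

Orientations are given as [roll, pitch, yaw] about the fixed x, y, z axes, in that order (R = Rz(yaw) Ry(pitch) Rx(roll)).
In Python, from plant import manip gives the robot as it stands.
- The arm moves only by the tool step_arm, never from a script. Its argument "moves" is one flat list of numbers, 5 for each row, row after row: the shift along the tool's x, y, z in mm, then the turn about the tool's z in degrees, then the closure, from -1 (fully open) to 1 (shut), so that 0 is half open. A call has 1 to 20 rows; each row is the pose to reach, as a shift and turn from the pose commanded when the call began, along the tool's axes at that moment; what a row does not reach only later rows make up. A row lasts 1/8 s, in which the tool goes at most 62.5 mm and 10.7 degrees, less where a joint would pass 70% of its speed; a pose out of reach is approached as far as the arm can. A call with a gripper value outside its range is refused whole. The fingers move at their own pace and stop on an object; "newtons" is the grip in N (left out, the last holds). Time passes only in rows, so rows that repeat a pose let the fingers close. It gives the time, the measured TCP pose, the force, the opening and the grip force at its end, in the units of the state.
- manip.read_state(): the state, without advancing time (a new reading comes with each control period).
- manip.grab_frame(name): name is "scene" or "side" or "wrist"; returns a dict with "color" (480x640x3 uint8, red, green, blue), "camera_matrix" (3x3 intrinsics, pixels), "rvec" (rotation vector, rad) and "tvec" (3), from world to camera coordinates, as OpenCV has them. Camera axes: x right, y down, z forward; pixel columns grow to the right and rows downward; lengths in m; the calibration is good to about 2 mm. The wrist camera is an equidistant fisheye: a pixel r from the principal point sees the ray r / f radians off the axis. A picture is of the moment at which its call begins. There is no depth.
- manip.close_job(): hands the job in; it is judged then, once.
Trained networks look in the newest picture that a camera, given by its name, has taken for a name from the list of things; names that differ only in an ending like _2 or _b are one class to them, and where a whole thing is asked for, a point or a joint stands for the part that bears it (a point fixed in the world has none). Each returns a list of dicts, best first, with "confidence" (0 to 1); they miss things now and then, are a little off and sometimes report something else, mostly with a low value. They report only what shows in the picture. A call takes as long as a camera call.
- manip.regions_of(camera, thing): "region" (480x640 bool, what is visible of it) and "rect" ([left, top, right, bottom] in pixels, round what is visible of it).
- manip.mark_of(camera, thing): "uv" ([column, row] in pixels: a listed point, or the origin of a listed thing).
The state is a dict: "time_s": time; "joint_pos": joint angles; "qvel": joint speeds; "joint_torque": joint torques, N m; "tool_pos": TCP position; "tool_rot": TCP orientation; "wrist_force": force on the tool from outside, world axes, zero at the start; "torque": the same for the moment, N m; "finger_gap": opening from 0.0 (shut) to 1.0 (fully open); "gripper_force": force on a finger pad.
Only numpy, scipy, OpenCV 4.12 (cv2) and the standard library are available. Lean on these libraries where they do the work, as an engineer would, in place of code of your own. Each camera call takes 0.05 s, during which the arm holds its last target. There are 200 camera calls.

## Working session

There is one attempt and no reset: what is moved stays moved. The work goes in short steps, Python scripts to look and compute and a tool call to move; the robot and the scene stay as the last step left them, time stands still between calls to the robot, and variables do not carry over. Pictures are saved under pics/ and viewed, at most 12 in all, crops included, and the job is handed in when it is done.

Besides the shell and the picture viewer there is one more tool, called as name(argument=value, ...) on one line, values as JSON. step_arm: Moves the arm, as the interface text tells. Its arguments: {"type":"object","properties":{"moves":{"type":"array","items":{"type":"number"}},"newtons":{"type":"number"}},"required":["moves"]}

```bash
mkdir -p pics; ls; cat > h.py <<'E'
from plant import manip
import numpy as np, cv2
def save(c,fn):
    f=manip.grab_frame(c); cv2.imwrite('pics/'+fn,f['color'][:,:,::-1]); return f
def ray(f,uv):
    R=cv2.Rodrigues(np.array(f['rvec'],float))[0]; K=np.array(f['camera_matrix']); t=np.array(f['tvec'],float).ravel()
    d=np.linalg.inv(K)@[uv[0],uv[1],1]
    return -R.T@t, R.T@d
def atz(f,uv,z):
    o,d=ray(f,uv); return o+d*(z-o[2])/d[2]
E
cat > a.py <<'E'
from h import *
F={c:save(c,c+'1.png') for c in('scene','side')}
for n,z in [('winch',0),('shaft',.147),('crank_grip',.175),('lever_tab',.132),('pawl_tip',.108),('tray_floor',.105),('tape_dispenser',0),('tape_roll',0),('mug',0),('glue',0),('stapler',0),('calculator',0),('clip_tray',0)]:
    for c in F:
        m=manip.mark_of(c,n)
        if m: print(n,c,round(m[0]['confidence'],2),np.round(m[0]['uv']),np.round(atz(F[c],m[0]['uv'],z),3))
s=manip.read_state(); print(s['time_s'],s['tool_pos'],s['tool_rot'],s['wrist_force'],manip.grip_point_offset)
E
python3 a.py
```

```text
pics
winch scene 0.9 [321. 254.] [ 0.551 -0.019  0.   ]
winch side 0.82 [308. 283.] [ 0.539 -0.039  0.   ]
shaft scene 0.77 [316. 225.] [ 0.549 -0.035  0.147]
shaft side 0.56 [305. 244.] [ 0.547 -0.025  0.147]
crank_grip scene 0.77 [305. 204.] [ 0.487 -0.073  0.175]
crank_grip side 0.82 [302. 256.] [ 0.474 -0.081  0.175]
lever_tab scene 0.42 [325. 261.] [0.682 0.004 0.132]
lever_tab side 0.59 [322. 227.] [0.663 0.008 0.132]
pawl_tip scene 0.48 [326. 246.] [0.604 0.003 0.108]
pawl_tip side 0.4 [311. 245.] [ 0.591 -0.009  0.108]
tape_dispenser scene 0.69 [379. 267.] [0.595 0.181 0.   ]
tape_dispenser side 0.85 [270. 248.] [0.588 0.183 0.   ]
tape_roll scene 0.5 [336. 216.] [0.371 0.025 0.   ]
tape_roll side 0.79 [257. 300.] [0.38 0.03 0.  ]
mug scene 0.72 [255. 283.] [ 0.689 -0.224  0.   ]
mug side 0.91 [383. 288.] [ 0.677 -0.235  0.   ]
glue scene 0.88 [457. 296.] [0.691 0.428 0.   ]
glue side 0.82 [243. 207.] [0.698 0.445 0.   ]
stapler scene 0.95 [181. 227.] [ 0.468 -0.533  0.   ]
calculator scene 0.65 [456. 240.] [0.455 0.453 0.   ]
calculator side 0.67 [194. 234.] [0.466 0.451 0.   ]
clip_tray scene 0.77 [193. 259.] [ 0.607 -0.452  0.   ]
clip_tray side 0.91 [431. 332.] [ 0.615 -0.449  0.   ]
1.4 [0.20000294 0.61846029 0.20237376] [-1.79999642e+02  2.37672242e-03  1.62081875e+02] [-0.32461996 -0.60750881  0.08295611] 0.0187
```

View pics/scene1.png

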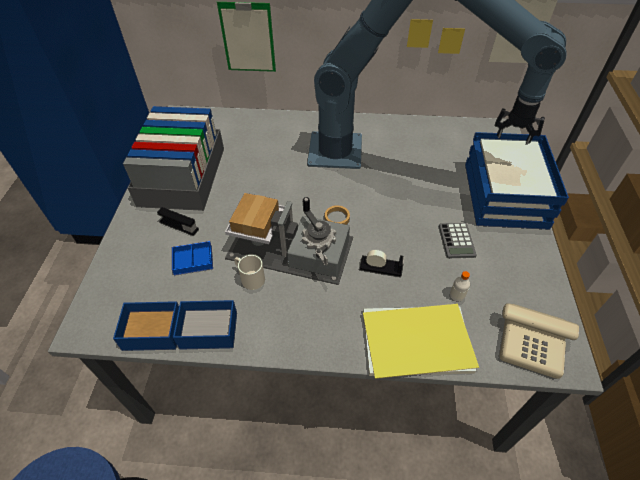

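View pics/side1.png

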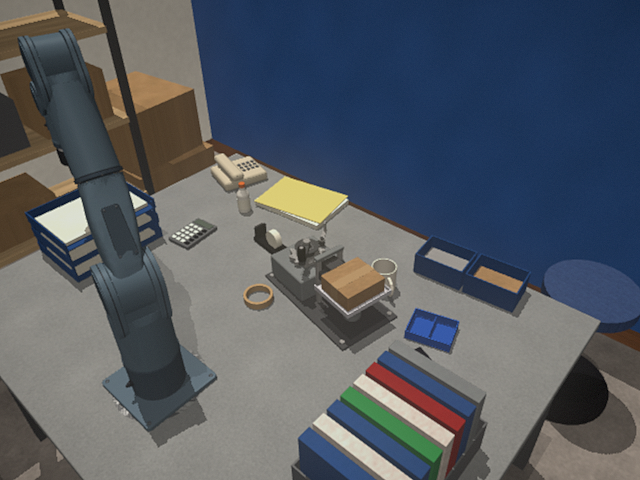

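step_arm(moves=[0,0,-60,0,1,-527,-395,-178,-72,1,-527,-395,-178,-72,1,-527,-395,-178,-72,1,-527,-395,-178,-72,1,-527,-395,-178,-72,1,-527,-395,-178,-72,1,-527,-395,-178,-72,1,-527,-395,-178,-72,1,-527,-395,-178,-72,1,-527,-395,-178,-72,1,-527,-395,-178,-72,1,-527,-395,-178,-72,1,-527,-395,-178,-72,1,-527,-395,-178,-72,1], newtons=80)

```text
time_s: 3.28
tool_pos: [0.5791, 0.0824, 0.3802]
tool_rot: [179.9, 0.0, -125.8]
wrist_force: [-0.0, 0.7, 1.1]
finger_gap: 0.001
gripper_force: 0.0
```

```bash
cat >> h.py <<'E'
def fray(f,uv):
    R=cv2.Rodrigues(np.array(f['rvec'],float))[0]; K=np.array(f['camera_matrix']); t=np.array(f['tvec'],float).ravel()
    p=(np.array(uv)-K[:2,2])/[K[0,0],K[1,1]]; th=np.linalg.norm(p); d=np.r_[p/th*np.sin(th),np.cos(th)]
    return -R.T@t, R.T@d
def fatz(f,uv,z):
    o,d=fray(f,uv); return o+d*(z-o[2])/d[2]
E
cat > b.py <<'E'
from h import *
import sys
f=save('wrist',sys.argv[1])
for n,z in [('winch',0),('shaft',.147),('crank_grip',.175),('lever_tab',.132),('pawl_tip',.108),('tray_floor',.105),('tape_dispenser',0)]:
    m=manip.mark_of('wrist',n)
    if m: print(n,round(m[0]['confidence'],2),np.round(m[0]['uv']),np.round(fatz(f,m[0]['uv'],z),4))
s=manip.read_state(); print(s['time_s'],s['tool_pos'],s['tool_rot'],s['wrist_force'],s['finger_gap'])
E
python3 b.py w1.png
```

```text
winch 0.68 [292. 120.] [ 0.5581 -0.0236  0.    ]
shaft 0.95 [279. 114.] [ 0.5603 -0.0236  0.147 ]
crank_grip 0.72 [309.  30.] [ 0.4836 -0.0732  0.175 ]
lever_tab 0.58 [217. 194.] [0.6744 0.0041 0.132 ]
pawl_tip 0.71 [265. 152.] [ 0.6031 -0.0015  0.108 ]
tray_floor 0.43 [267. 152.] [ 6.021e-01 -6.000e-04  1.050e-01]
tape_dispenser 0.85 [352. 248.] [0.5995 0.1876 0.    ]
3.675 [0.57980216 0.08069977 0.38039233] [ 1.79999746e+02 -5.68014492e-05 -1.25899969e+02] [ 0.1987122  -0.43572624  0.20412295] -0.0005648900198796428
```

View pics/w1.png

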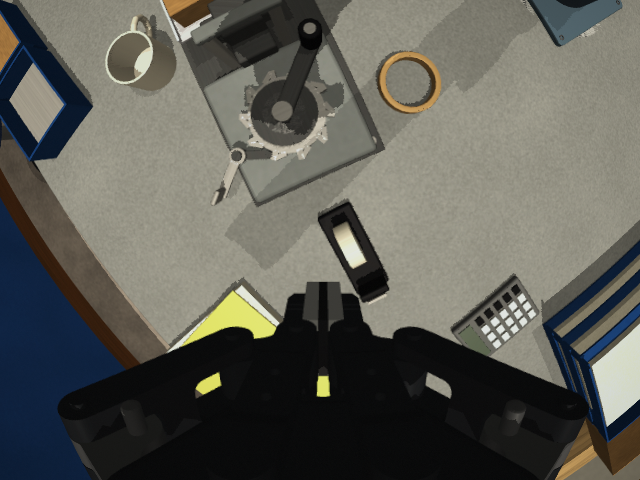

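step_arm(moves=[-12,-94,60,10,1,-12,-94,120,20,1,-12,-94,180,30,1,-12,-94,180,40,1,-12,-94,180,45,1,-12,-94,180,45,1])

```text
time_s: 4.42
tool_pos: [0.6631, 0.0351, 0.2]
tool_rot: [-180.0, -0.0, -170.9]
wrist_force: [0.4, 0.3, -1.0]
finger_gap: 0.0
gripper_force: 0.0
```

```bash
python3 b.py w2.png
```

```text
winch 0.7 [282.  93.] [ 0.5555 -0.0234  0.    ]
shaft 0.68 [254.  64.] [ 0.5567 -0.024   0.147 ]
crank_grip 0.71 [475. 169.] [0.5972 0.1106 0.175 ]
lever_tab 0.64 [276. 250.] [0.6743 0.005  0.132 ]
pawl_tip 0.58 [290. 144.] [0.6033 0.0017 0.108 ]
tray_floor 0.61 [609. 279.] [0.6646 0.318  0.105 ]
tape_dispenser 0.77 [476. 172.] [0.5982 0.188  0.    ]
4.825 [0.66318653 0.03502943 0.20074639] [ 1.79993250e+02  3.25603945e-02 -1.70898570e+02] [ 0.22163853 -0.44744301 -0.29667228] -0.00021463846436428237
```

View pics/w2.png

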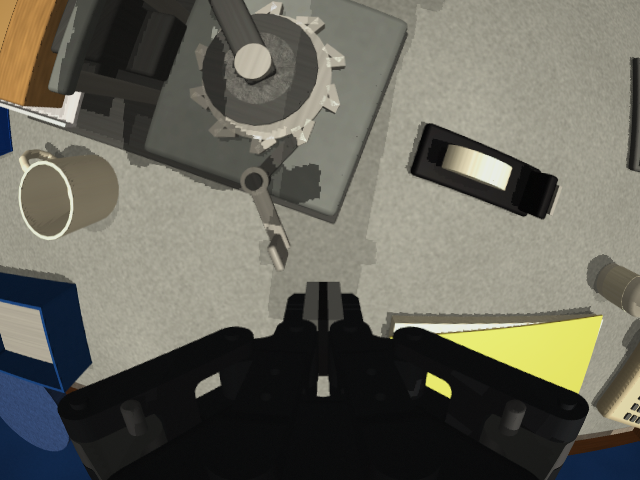

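step_arm(moves=[-8,0,40,0,1,-8,0,75,0,1,-8,0,75,0,1,-8,-10,75,0,1,-8,-18,75,0,1,-9,-26,75,0,1,-9,-34,75,0,1,-9,-42,75,0,1,-10,-48,75,0,1,-10,-48,75,0,1])

```text
time_s: 6.08
tool_pos: [0.6806, -0.0115, 0.1254]
tool_rot: [-180.0, 0.0, -171.0]
wrist_force: [0.0, -0.4, -0.7]
finger_gap: -0.001
gripper_force: 0.0
```

```bash
python3 b.py w3.png
```

```text
winch 0.68 [333.  68.] [ 0.556  -0.0232  0.    ]
shaft 0.85 [344.   3.] [ 0.5565 -0.0226  0.147 ]
lever_tab 0.84 [358. 276.] [0.6751 0.0045 0.132 ]
pawl_tip 0.91 [374. 123.] [0.6021 0.0019 0.108 ]
tape_dispenser 0.56 [555. 166.] [0.5936 0.189  0.    ]
6.475 [ 0.68052963 -0.0104506   0.12543058] [ 1.79993354e+02  3.68423194e-03 -1.70897454e+02] [0.32293116 0.5876269  0.27527376] -0.0005447945004143028
```

View pics/w3.png

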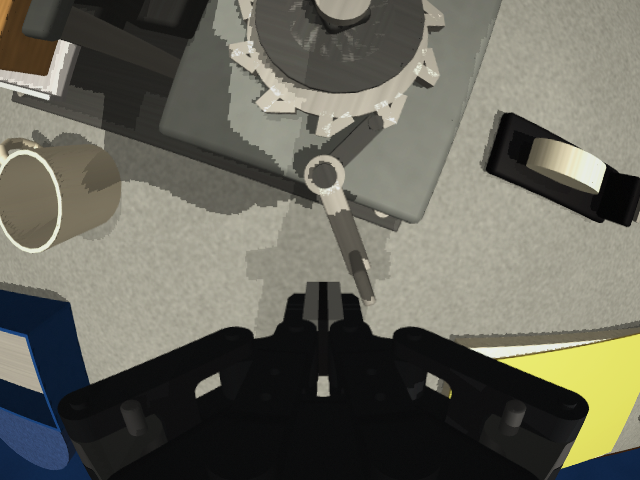

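```bash
cat > c.py <<'E'
from h import *
f=manip.grab_frame('wrist'); s=manip.read_state()
R=cv2.Rodrigues(np.array(f['rvec'],float))[0]; t=np.array(f['tvec']).ravel(); K=np.array(f['camera_matrix'])
def pj(X):
    p=R@np.array(X)+t; r=np.hypot(*p[:2]); th=np.arctan2(r,p[2]); return np.round(K[:2,2]+K[0,0]*th*p[:2]/r)
T=s['tool_pos']; print('cam',-R.T@t,T)
for dz in(0,.02,.04): print('tcp+',dz,pj(T+[0,0,dz]))
o=np.array([.5563,-.0245]);a=np.radians(-12)
M=np.array([[np.cos(a),-np.sin(a)],[np.sin(a),np.cos(a)]])
for th in(0,.4,.85):
    b=np.radians(45)-th; p=np.array([73.5,19.8])/1000+.05*np.array([np.cos(b),np.sin(b)])
    w=o+M@p; print(th,w,[pj([*w,z]) for z in(.113,.132,.147)])
w=o+M@np.array([.0735,.0198]);print('pivot',w,pj([*w,.115]))
m=manip.regions_of('wrist','lever_tab'); print([(x['confidence'],x['rect']) for x in m[:2]])
for c in('scene','side'):
    f=save(c,c+'2.png')
    m=manip.mark_of(c,'lever_tab'); print(c,[(x['confidence'],x['uv'],atz(f,x['uv'],.132)) for x in m[:2]])
    im=cv2.imread('pics/'+c+'2.png'); u,v=(320,245) if c=='scene' else (315,245)
    cv2.imwrite('pics/'+c+'2c.png',cv2.resize(im[v-50:v+50,u-65:u+65],None,fx=6,fy=6,interpolation=2))
E
python3 c.py
```

```text
cam [ 0.61604383 -0.02095066  0.29709284] [ 0.68050583 -0.01056249  0.12542969]
tcp+ 0 [323. 277.]
tcp+ 0.02 [323. 293.]
tcp+ 0.04 [323. 313.]
0 [0.67424403 0.00681776] [array([357., 262.]), array([361., 275.]), array([364., 287.])]
0.4 [ 0.68153846 -0.01166158] [array([320., 270.]), array([320., 283.]), array([320., 296.])]
0.85 [ 0.68044475 -0.0339454 ] [array([279., 262.]), array([274., 274.]), array([270., 286.])]
pivot [ 0.6323105  -0.02041419] [318. 175.]
[(0.7, [302.2, 115.3, 382.2, 306.4])]
scene [(0.58, [324.0, 260.8], array([0.68034649, 0.00166618, 0.132     ])), (0.51, [456.1, 238.7], array([0.56343309, 0.4113262 , 0.132     ]))]
side [(0.55, [324.7, 227.2], array([ 0.66716973, -0.0012513 ,  0.132     ]))]
```

View pics/scene2c.png

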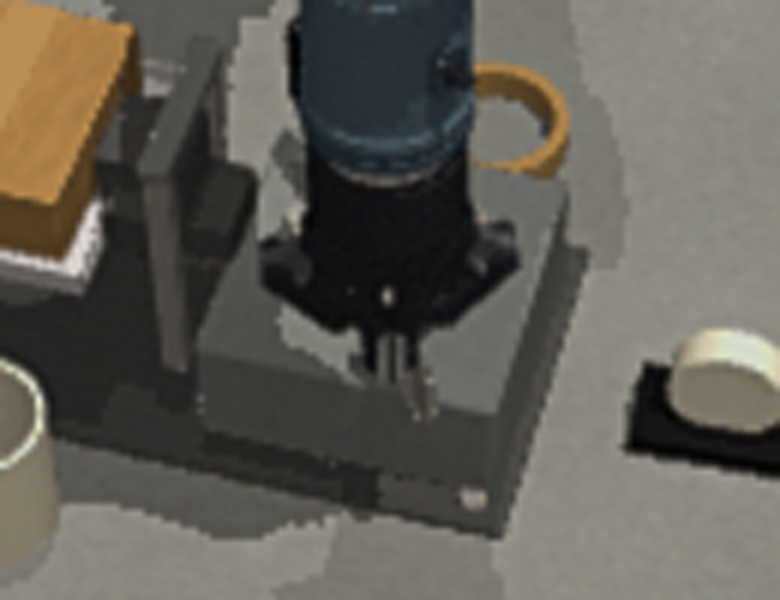

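step_arm(moves=[0,0,-45,0,-1,4,17,-45,-10,-1,4,17,-45,-20,-1,4,17,-45,-24,-1,4,17,-45,-24,-1,4,17,-10,-24,-1,4,17,4,-24,-1,4,17,4,-24,1,4,17,4,-24,1,4,17,4,-24,1,4,17,4,-24,1,4,17,4,-24,1,4,17,4,-24,1], newtons=30)

```text
time_s: 8.4
tool_pos: [0.674, 0.0054, 0.1215]
tool_rot: [-180.0, 0.0, -146.9]
wrist_force: [-0.1, 0.9, 0.3]
finger_gap: -0.0
gripper_force: 0.0
```

```bash
python3 b.py w4.png
```

```text
winch 0.92 [377.  82.] [ 0.5552 -0.0217  0.    ]
shaft 0.91 [424.  26.] [ 0.5557 -0.0232  0.147 ]
lever_tab 0.67 [322. 290.] [0.6761 0.0063 0.132 ]
pawl_tip 0.9 [396. 152.] [0.603  0.0026 0.108 ]
tape_dispenser 0.6 [532. 261.] [0.5966 0.1872 0.    ]
8.8 [0.67388703 0.00535044 0.12139031] [-1.79999180e+02 -1.24429639e-03 -1.46919434e+02] [ 0.57131014  0.52102554 -0.41048748] 0.002101894424652297
```

View pics/w4.png

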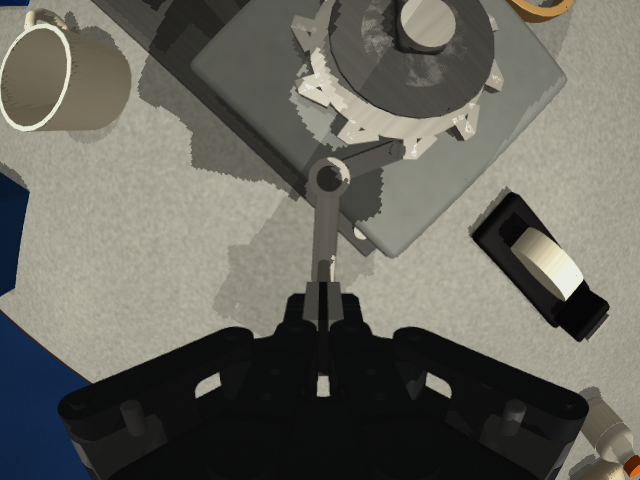

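```bash
cat > d.py <<'E'
from h import *
T=manip.read_state()['tool_pos']
for c,z0 in(('scene',(322,255)),('side',(322,232))):
    f=save(c,c+'3.png')
    for n,P in (('tcp',T),('+.03',T+[0,0,.03]),('tabtop',[.6742,.0055,.147]),('tabbot',[.6742,.0055,.113])):
        print(c,n,np.round(cv2.projectPoints(np.array([P]),np.array(f['rvec'],float),np.array(f['tvec'],float),np.array(f['camera_matrix']),None)[0].ravel(),1))
    im=cv2.imread('pics/'+c+'3.png');u,v=z0
    cv2.imwrite(f'pics/{c}3c.png',cv2.resize(im[v-28:v+28,u-25:u+25],None,fx=8,fy=8,interpolation=0))
a=cv2.imread('pics/scene3c.png');b=cv2.imread('pics/side3c.png');cv2.imwrite('pics/c3.png',np.hstack([a[:,:],b]))
E
python3 d.py
```

```text
scene tcp [325.3 261.3]
scene +.03 [325.4 255.3]
scene tabtop [325.4 256.3]
scene tabbot [325.4 263. ]
side tcp [324.6 228.1]
side +.03 [324.5 220.6]
side tabtop [324.5 221.7]
side tabbot [324.6 230.1]
```

View pics/c3.png

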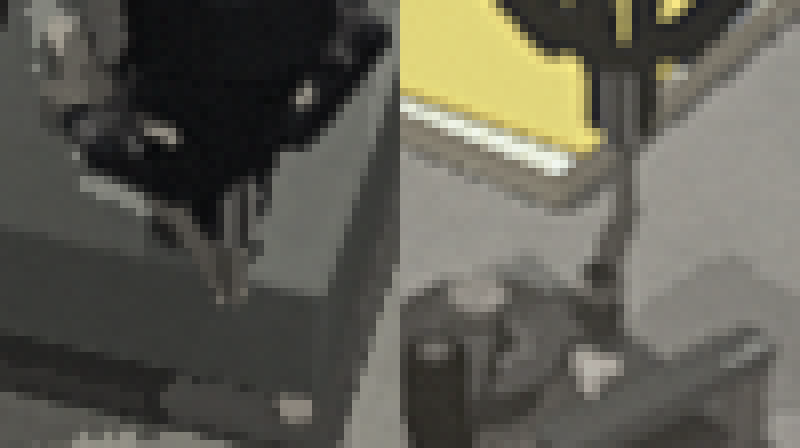

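step_arm(moves=[0,0,-15,0,-1,0,0,-15,0,-1,0,0,-15,0,-1,0,0,-15,0,-1,0,0,0,0,-1,0,0,12,0,-1,0,0,19,0,-1,0,0,19,0,1,0,0,19,0,1,0,0,19,0,1,0,0,19,0,1,0,0,19,0,1,0,0,19,0,1], newtons=30)

```text
time_s: 10.52
tool_pos: [0.6736, 0.0062, 0.1028]
tool_rot: [179.9, 0.0, -146.9]
wrist_force: [-3.0, 3.1, 4.9]
finger_gap: 0.062
gripper_force: 29.5
```

step_arm(moves=[0.5,-7,19,8,1,2,-14,19,16,1,4.3,-20.3,19,24,1,7.6,-26.5,19,32,1,11.7,-32.1,19,40,1,15.9,-36.6,19,47,1,17,-37.5,19,48,1,17,-37.5,19,48,1])

```text
time_s: 11.52
tool_pos: [0.6844, -0.0327, 0.0896]
tool_rot: [179.7, 0.4, 165.2]
wrist_force: [-7.5, 7.1, 34.2]
finger_gap: 0.065
gripper_force: 43.5
```

step_arm(moves=[0,0,-12,0,1,0,0,-12,0,-0.1,0,0,-12,0,-0.1,0,0,-12,0,-0.1,0,0,-70,0,-0.1,0,0,-130,0,-0.1,60,-30,-130,10,-0.1,120,-58,-130,20,-0.1,170,-82,-130,30,-0.1,184,-89,-130,36,-0.1,184,-89,-130,36,-0.1,184,-89,-130,36,-0.1], newtons=80)

```text
time_s: 13.02
tool_pos: [0.4809, -0.0737, 0.2139]
tool_rot: [179.9, 0.1, 129.2]
wrist_force: [0.5, 0.3, 0.2]
finger_gap: 0.549
gripper_force: 0.0
```

```bash
python3 b.py w5.png; python3 - <<'E'
from h import *
for c in('scene','side'):
    f=save(c,c+'5.png')
    for n,z in(('lever_tab',.132),('pawl_tip',.108)):
        m=manip.mark_of(c,n)
        if m: print(c,n,m[0]['confidence'],atz(f,m[0]['uv'],z))
E
```

```text
winch 0.88 [406. 214.] [ 0.5574 -0.0245  0.    ]
shaft 0.7 [488. 248.] [ 0.5764 -0.0027  0.147 ]
crank_grip 0.89 [331. 247.] [ 0.4821 -0.0674  0.175 ]
lever_tab 0.62 [527. 339.] [ 0.6803 -0.0319  0.132 ]
pawl_tip 0.81 [488. 250.] [ 6.003e-01 -5.000e-04  1.080e-01]
tape_dispenser 0.95 [540.  96.] [0.5913 0.1876 0.    ]
13.425 [ 0.47954483 -0.07399574  0.213272  ] [-1.79978184e+02  1.71003871e-03  1.29097094e+02] [-0.39948024  0.10856391 -0.09266924] 0.5491942536374455
scene lever_tab 0.64 [ 0.68746964 -0.03899172  0.132     ]
scene pawl_tip 0.53 [0.60640977 0.00693464 0.108     ]
side lever_tab 0.65 [ 0.67472835 -0.0397141   0.132     ]
side pawl_tip 0.52 [ 5.90954133e-01 -1.25859617e-04  1.08000000e-01]
```

View pics/w5.png

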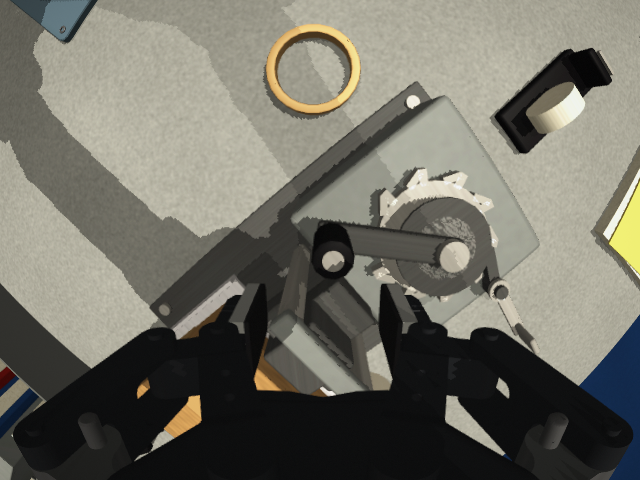

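step_arm(moves=[2,5,30,0,-0.1,2,5,60,0,-0.1,2,5,76,0,-0.1,2,5,84,0,-0.1,2,5,84,0,-0.1,2,5,84,0,1,2,5,84,0,1,2,5,84,0,1,2,5,84,0,1,2,5,84,0,1], newtons=80)

```text
time_s: 14.98
tool_pos: [0.4839, -0.0688, 0.1306]
tool_rot: [179.8, 0.1, 129.1]
wrist_force: [1.9, 2.9, 5.9]
finger_gap: 0.259
gripper_force: 78.1
```

```bash
cat > t.py <<'E'
import numpy as np,sys
# arc table: tool-axis shifts from current angle a0 for list of angles
x,y,sx,sy,yaw=map(float,sys.argv[1:6]); A=eval(sys.argv[6])
b=np.arctan2(y-sy,x-sx);yw=np.radians(yaw)
for a in A:
    d=.085*np.array([np.cos(b+a)-np.cos(b),np.sin(b+a)-np.sin(b)])*1000
    print('%.2f  %.1f %.1f'%(a,d@[np.cos(yw),np.sin(yw)],d@[np.sin(yw),-np.cos(yw)]))
E
python3 t.py .4839 -.0688 .5563 -.0245 129.1 "[.04,.08,.12,.16]"
```

```text
0.04  -3.4 -0.4
0.08  -6.8 -0.6
0.12  -10.2 -0.7
0.16  -13.6 -0.7
```

step_arm(moves=[-3.4,-0.4,0,0,1,-6.8,-0.6,0,0,1,-10.2,-0.7,0,0,1,-12.5,-0.7,0,0,1,-12.5,-0.7,0,0,1,-12.5,-0.7,0,0,1])

```text
time_s: 15.72
tool_pos: [0.4891, -0.0763, 0.1305]
tool_rot: [179.9, -0.3, 129.2]
wrist_force: [-5.4, 8.6, 16.4]
finger_gap: 0.26
gripper_force: 79.4
```

```bash
python3 b.py w6.png; python3 - <<'E'
from h import *
for c in('scene','side'):
    f=save(c,c+'6.png')
    m=manip.mark_of(c,'pawl_tip')
    if m: print(c,m[0]['confidence'],atz(f,m[0]['uv'],.108))
E
```

```text
winch 0.6 [422. 226.] [ 0.5569 -0.025   0.    ]
shaft 0.71 [499. 289.] [ 0.5572 -0.0228  0.147 ]
crank_grip 0.81 [322. 317.] [ 0.4885 -0.0763  0.175 ]
lever_tab 0.7 [576. 385.] [ 0.6802 -0.0308  0.132 ]
pawl_tip 0.72 [563. 277.] [0.6192 0.014  0.108 ]
16.125 [ 0.48909168 -0.07630566  0.13054673] [179.88035848  -0.24942707 129.19927391] [-6.11631778  9.42859895 16.05525148] 0.263136537758571
scene 0.45 [0.61366405 0.0137868  0.108     ]
side 0.62 [0.61768901 0.01030655 0.108     ]
```

View pics/w6.png

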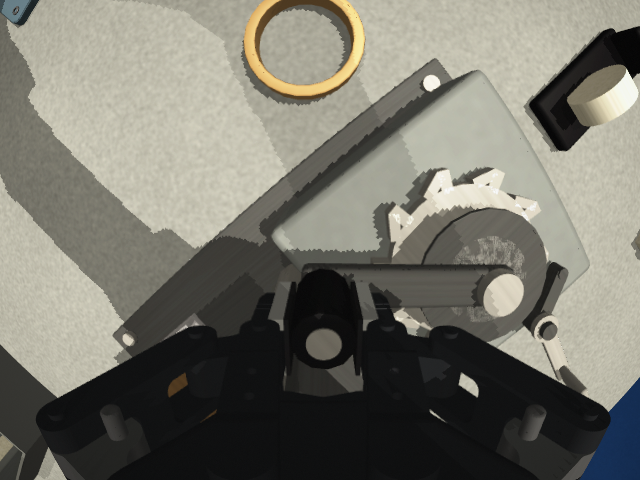

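```bash
python3 t.py .4891 -.0763 .5563 -.0245 129.2 "-np.arange(1,16)*.055"
```

```text
-0.06  4.7 0.3
-0.11  9.3 0.8
-0.17  13.9 1.5
-0.22  18.5 2.6
-0.28  23.0 3.8
-0.33  27.4 5.3
-0.39  31.7 7.1
-0.44  36.0 9.1
-0.49  40.1 11.3
-0.55  44.1 13.8
-0.60  47.9 16.4
-0.66  51.6 19.3
-0.71  55.1 22.3
-0.77  58.5 25.6
-0.82  61.7 29.0
```

step_arm(moves=[2,0,-2,0,1,4.7,0.3,-2,0,1,9.3,0.8,-2,0,1,13.9,1.5,-2,0,1,18.5,2.6,-2,0,1,23,3.8,-2,0,1,27.4,5.3,-2,0,1,31.7,7.1,-2,0,1,36,9.1,-2,0,1,40.1,11.3,-2,0,1,44.1,13.8,-2,0,1,47.9,16.4,-2,0,1,51.6,19.3,-2,0,1,55.1,22.3,-2,0,1,58.5,25.6,-2,0,1,58.5,25.6,-2,0,1])

```text
time_s: 18.32
tool_pos: [0.4714, -0.0135, 0.1308]
tool_rot: [179.9, -0.3, 129.3]
wrist_force: [1.0, 11.3, -5.3]
finger_gap: 0.262
gripper_force: 79.7
```

```bash
cat > g.py <<'E'
from h import *
s=manip.read_state();p=s['tool_pos'][:2];o=np.array([.5563,-.0245]);r=p-o;b=np.arctan2(r[1],r[0])%(2*np.pi);F=np.array(s['wrist_force'])
ct=np.array([np.sin(b),-np.cos(b)])
print('t',s['time_s'],'R',np.hypot(*r),'drum',b-np.radians(211.6),'cw force on tool',F[:2]@ct,'rad',F[:2]@r/np.hypot(*r),'z',F[2],'qv',np.abs(s['qvel']).max())
E
python3 g.py; python3 t.py $(python3 -c "
from plant import manip
s=manip.read_state();p=s['tool_pos'];print(p[0],p[1])") .5563 -.0245 129.2 "-np.arange(1,16)*.04"
```

```text
t 18.325 R 0.08556199871047744 drum -0.6805006834839111 cw force on tool 11.369862467232938 rad 0.48539090406070673 z -5.348237444766235 qv 0.20613102386474824
-0.04  2.3 2.5
-0.08  4.5 5.1
-0.12  6.5 7.8
-0.16  8.5 10.6
-0.20  10.4 13.4
-0.24  12.1 16.4
-0.28  13.7 19.3
-0.32  15.2 22.4
-0.36  16.6 25.5
-0.40  17.9 28.7
-0.44  19.0 31.9
-0.48  20.0 35.1
-0.52  20.9 38.4
-0.56  21.6 41.7
-0.60  22.2 45.1
```

step_arm(moves=[2.3,2.5,0,0,1,4.5,5.1,0,0,1,4.5,5.1,0,0,1])

```text
time_s: 18.7
tool_pos: [0.4725, -0.0069, 0.1308]
tool_rot: [180.0, -0.3, 129.3]
wrist_force: [0.8, 11.7, -7.4]
finger_gap: 0.257
gripper_force: 79.7
```

step_arm(moves=[2,2.7,0,0,1,4,5.5,0,0,1,4,5.5,0,0,1])

```text
time_s: 19.08
tool_pos: [0.474, -0.0006, 0.1308]
tool_rot: [180.0, -0.3, 129.3]
wrist_force: [0.1, 10.7, -6.0]
finger_gap: 0.262
gripper_force: 79.7
```

```bash
python3 g.py
```

```text
t 19.075 R 0.08567961676164361 drum -0.8347492364749871 cw force on tool 10.31936673928998 rad 2.904142494990323 z -5.955968763187865 qv 0.15447046488582244
```

step_arm(moves=[1.8,2.8,0,0,1,3.6,5.8,0,0,1,3.6,5.8,0,0,1])

```text
time_s: 19.45
tool_pos: [0.4752, 0.003, 0.1307]
tool_rot: [-179.8, -0.2, 129.1]
wrist_force: [-4.2, 3.7, -1.9]
finger_gap: 0.261
gripper_force: 80.0
```

```bash
python3 g.py
```

```text
t 19.45 R 0.08567738722802026 drum -0.8786325407750772 cw force on tool 2.1696814402108306 rad 5.1833629437405 z -1.9238054673583478 qv 0.23831635510330546
```

step_arm(moves=[0,0,0,0,1,0,0,0,0,1])

```text
time_s: 19.7
tool_pos: [0.4752, 0.0029, 0.1308]
tool_rot: [-179.9, -0.2, 129.1]
wrist_force: [-3.7, 4.4, -1.7]
finger_gap: 0.257
gripper_force: 80.0
```

```bash
python3 g.py
```

```text
t 19.7 R 0.08564226159335936 drum -0.877710038268277 cw force on tool 2.962127913656924 rad 4.925257484149007 z -1.6726374609313601 qv 0.06168274868563437
```

step_arm(moves=[0.6,1.2,0,0,1,1.2,2.3,0,0,1,1.2,2.3,0,0,1,1.2,2.3,0,0,1])

```text
time_s: 20.2
tool_pos: [0.4756, 0.0043, 0.1307]
tool_rot: [-179.8, -0.2, 129.1]
wrist_force: [-6.4, 1.8, 0.0]
finger_gap: 0.256
gripper_force: 80.3
```

```bash
python3 g.py
```

```text
t 20.2 R 0.08570272217478112 drum -0.8941300821492053 cw force on tool -0.4593660871644894 rad 6.644229361077832 z 0.0064637289393293385 qv 0.10875329083707544
```

step_arm(moves=[0,0,0,0,0.2,0,0,0,0,0,0,0,0,0,-0.1,0,0,0,0,-0.1,0,0,-20,0,-0.1,0,0,-50,0,-0.1,0,0,-90,0,-0.1,0,0,-120,0,-0.1,0,0,-120,0,-0.1,0,0,-120,0,-0.1])

```text
time_s: 21.45
tool_pos: [0.478, 0.0044, 0.2508]
tool_rot: [-180.0, -0.0, 129.1]
wrist_force: [0.0, -0.0, 0.2]
finger_gap: 0.552
gripper_force: 0.0
```

```bash
python3 b.py w7.png; python3 - <<'E'
from h import *
f=save('side','side7.png'); a=cv2.imread('pics/side7.png')[190:360,230:420]
b=cv2.imread('pics/w7.png')
cv2.imwrite('pics/f7.png',np.hstack([cv2.resize(a,(400,360)),cv2.resize(b,(400,360))]))
m=manip.mark_of('side','tray_floor'); print(m[:1])
E
```

```text
winch 0.58 [358. 259.] [ 0.5561 -0.0251  0.    ]
shaft 0.82 [373. 314.] [ 0.5562 -0.0255  0.147 ]
crank_grip 0.95 [322. 235.] [0.4763 0.0058 0.175 ]
pawl_tip 0.75 [444. 302.] [0.6202 0.0148 0.108 ]
tray_floor 0.28 [320. 233.] [ 0.4851 -0.0084  0.105 ]
tape_dispenser 0.93 [496. 145.] [0.5963 0.1906 0.    ]
21.85 [0.47831104 0.00419974 0.2510802 ] [-1.79961616e+02 -8.74744559e-03  1.29073594e+02] [ 0.01400502 -0.64886862 -0.46688039] 0.5487326723662946
[]
```

View pics/f7.png

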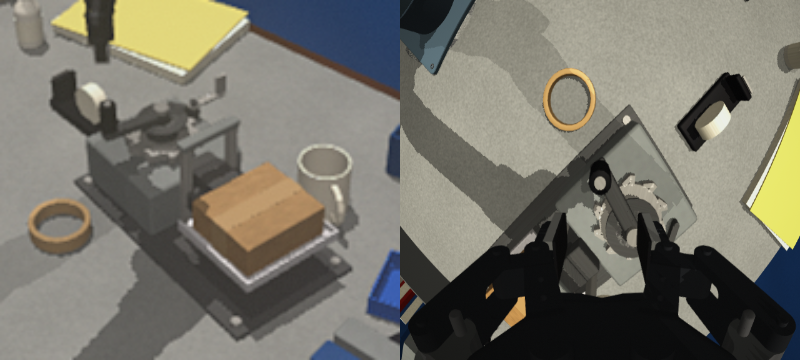

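The picture shows the tray lowered and resting. After release the grip stayed at (0.476, 0.006), so the drum is still. The pawl is clear and the hand is free.

```bash
python3 -c "
from plant import manip
print(manip.close_job())"
```

```text
the job is handed in; nothing more can be done
None
```

I threw the lever to off, wound the crank up until the pawl sprang clear, and eased the tray down onto its rest. The crank did not move when I let go, no bystander was disturbed as far as I could see, and I handed the job in at about 22 s; no verdict came back.

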